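Lock the rover with its pin, found by feel

TASK

Before the rover is carried off, lock its drive: take the red-handled pin from the aluminium holder, set its nose gently on the white cover in the rover's window between the two orange marks, and slide it from there along the window, lightly pressing, until it drops into the socket hidden under a flush white plug somewhere on the window's centre line. Then push the pin upright and fully home, its collar on the cover, and let go. The cover is sprung: never press it down by more than about 8 mm, and leave the blue pin and everything else on the bench alone.

Things in the scene. Friction and masses are not known exactly. Their poses are not given: they have to be found in the camera images.
- pin: Red-handled locking pin, loose, upright in one of the holder's two bores (which one varies), collar resting on the holder. Origin at its nose (lower end), z up its axis. From the nose: taper from 5 to 10 mm diameter over 7 mm, shank 10 mm diameter up to 30 mm, collar 20 mm diameter from 30 to 34 mm, round handle 18 mm diameter from 34 to 80 mm (grip it about 60 mm above the nose). 60 to 125 g.
- holder: Fixed aluminium block 150 x 50 mm, 45 mm high; origin under its centre, x along its length. Two upright 12 mm bores, 36 mm deep, at x = -45 and +45 mm, one with the red pin and one with the blue pin.
- rover: White four-wheeled rover, grey deck, fixed, 280 mm long (its x), 218 mm wide, deck top 115 mm above the bench. Origin under its centre, on the bench. Window in the deck: x -65 to +65 mm, y -20 to +20 mm, framed by the 5 mm thick deck; in it the white cover, surface 110 mm above the bench. Green board at x below -85 mm, up to 125 mm high. Orange marks flank the window at x = -50 mm.
- start (a point): Point on the cover's resting surface, on the window's centre line midway between the orange marks (rover x = -50 mm). Axes as the rover's: x along the window, z up. The one socket, 13 mm in diameter, lies on the centre line (y = 0) at an unknown distance of 40 to 98 mm from here along +x, hidden by a flush plug of the cover's colour.
- far (a point): Point on the cover's surface at rest, on the window's centre line near the other end (rover x = +60 mm).
- cover (a joint): How far the sprung cover is pressed down, m: 0 at rest, stop at 0.014. It yields at about 2 N and takes 0.8 N more per mm (about 5 N at 4 mm), staying level. When a pin held pressing on it comes over the socket, the cover rises round the pin again and the upward force on the pin falls to the plug's 1.5 N.
- plug (a joint): How far the white plug has been pushed down in the socket, m: 0 flush, up to 0.034. It yields to about 1.5 N and stays where it is pushed; a fully seated pin pushes it about 0.03 down.
- blue_pin: The same pin with a blue handle, for another rover; stays in its bore. Origin at its nose, z up.
- battery: Black battery pack, 65 x 110 x 34 mm, loose; origin under its centre.
- caliper: Steel calliper with a black display, 220 mm long (its y), 10 mm high, lying loose; origin under the middle of its beam.
- wheel: Spare rubber wheel lying flat, 90 mm diameter, 28 mm high, loose; origin under its centre.
- wrench: Small steel spanner, 140 mm long, lying loose.
- screwdriver: Screwdriver lying loose.
- mouse: Small round black mouse, 62 mm diameter, 34 mm high, loose; origin under its centre.
Not all that is in view belongs to the job. Several things look just like the holder: the one meant starts farthest to the robot's left.

How it is judged:
By the outcome, as a careful person would: the job done as asked, in the order asked, and still so for the second after the job is handed in, with the robot touching nothing.
It also fails if it takes over 72 s, if anything falls off the work surface, if the arm or the gripper's body presses on something with over 40 N, if the wrist force passes 120 N, or if a joint passes its speed limit or range.

ROBOT

A 7-joint arm with a two-finger parallel gripper is mounted at the origin on the work surface. World frame = base frame: x ahead of the robot, y to its left, z up, the work surface at z = 0. Lengths are in m, angles in degrees, forces in N, time in s.
With the tool pointing down it reaches from about 0.4 to 0.875 m from the base axis. Payload 4.4 kg.
Tool frame: the origin (TCP) lies at the very end of the fingers, on their centre line; the grasp point (between the pads) lies 19 mm behind it; x points along the fingers, y is the direction in which the jaws open and shut, and the axes are right-handed (so a half turn about x gives the same grasp; the last joint's range is limited). The gripper opens to 85 mm and grips with 20 to 120 N. Pads are 22 mm wide; open, the fingers measure 114 mm over their backs; the gripper's body (76 mm by 85 mm) begins 54 mm behind the grasp point. The pads swing forward as they close: fully open they stand 13 mm farther back than shut.
Start: joints at [-68.228, 36.005, 2.206, 86.941, -1.547, 57.084, -1.146], TCP at [0.28, 0.586, 0.231] pointing down, gripper open.
Joint ranges: [-175.42, 175.42], [-21.48, 121.26], [-71.46, 75.88], [10.55, 141.38], [-63.04, 243.04], [13.31, 113.54], [-168.57, 168.57]. Speed limits (degrees/s): [147.25, 147.25, 180, 180, 180, 180, 180].

INTERFACE

Orientations are given as a 3x3 rotation matrix whose columns are the frame's x, y, z axes.
In Python, from cell import read_state, read_camera, finish_job gives the robot as it stands.
- The arm moves only by the tool play_rows, never from a script. Its argument "motion" is a list of rows, each a list of 3 entries, a list of its own where there are three numbers: the shift along the tool's x, y, z in cm, then the turn, a rotation vector about the tool's x, y, z in rad, then the opening, from -1 (shut) to 1 (fully open). A call has 1 to 8 rows; each row shifts and turns the pose as measured when the row begins, along the tool's axes as they then stand; what a row does not reach is not made up. A row lasts 1/10 s, in which the tool goes at most 50 mm and 8.59 degrees, less where a joint would pass 70% of its speed; a pose out of reach is approached as far as the arm can. A call is refused whole if a number of a shift passes 5 or a number of a turn 0.15, either way. A call with a gripper value outside its range is refused whole. The fingers move at their own pace and stop on an object; "squeeze" is the grip in N (left out, the last holds). Time passes only in rows, so rows that do not move let the fingers close. It gives the time, the measured TCP pose, the force and the opening at its end, in the units of the state.
- read_state(): the state, without advancing time (a new reading comes with each control period).
- read_camera(name): name is "side" or "top" or "wrist"; returns a dict with "image" (384x512x3 uint8, red, green, blue), "z_map" (384x512 float32, m along the optical axis (not along the pixel's ray), 0 where there is no reading), "fx", "fy", "cx", "cy" (pixels), "cam_to_world" (4x4, takes a point from camera to world coordinates); the wrist camera has in their place "hand_eye" (4x4, takes a point from camera to tool coordinates, whose origin is the TCP and whose axes are the tool frame's). Camera axes: x right, y down, z forward; pixel columns grow to the right and rows downward; lengths in m; the calibration is good to about 2 mm. A picture is of the moment at which its call begins: read the wrist's pose just before it.
- finish_job(): hands the job in, once; it reports no verdict.
The state is a dict: "time": time; "joints": joint angles; "joint_vel": joint speeds; "tau": joint torques, N m; "ee_pos": TCP position; "tool_rot": TCP orientation; "wrist_force": force on the tool from outside, world axes, zero at the start; "ft_torque": the same for the moment, N m; "finger_gap": opening from 0.0 (shut) to 1.0 (fully open).
Only numpy, scipy, OpenCV 4.12 (cv2) and the standard library are available. Lean on these libraries where they do the work, as an engineer would, in place of code of your own. Each camera call takes 0.05 s, during which the arm holds its last target.

## Working session

There is one attempt and no reset: what is moved stays moved. The work goes in short steps, Python scripts to look and compute and a tool call to move; the robot and the scene stay as the last step left them, time stands still between calls to the robot, and variables do not carry over. Pictures are saved under pics/ and viewed, and the job is handed in when it is done.

Besides the shell and the picture viewer there is one more tool, called after ">>>" in YAML: its name, and indented under it one key for each argument. play_rows: Moves the arm, as the interface text tells. Its arguments: {"type":"object","properties":{"motion":{"type":"array","items":{"type":"array"}},"squeeze":{"type":"number"}},"required":["motion"]}

```bash
mkdir -p pics; ls
cat > h.py <<'E'
import numpy as np, cv2
from cell import read_state, read_camera, finish_job
def grab(n, tag):
    s=read_state(); c=read_camera(n)
    np.savez(f'{tag}.npz', ee=np.array(s['ee_pos']), R=np.array(s['tool_rot']), **{k:np.array(v) for k,v in c.items()})
    cv2.imwrite(f'pics/{tag}.png', cv2.cvtColor(np.array(c['image']),cv2.COLOR_RGB2BGR))
    return load(tag)
def load(tag):
    d=dict(np.load(f'{tag}.npz'))
    if 'cam_to_world' not in d:
        T=np.eye(4);T[:3,:3]=d['R'];T[:3,3]=d['ee'];d['cam_to_world']=T@d['hand_eye']
    return d
def ray(d,u,v):
    T=d['cam_to_world'];r=T[:3,:3]@np.array([(u-d['cx'])/d['fx'],(v-d['cy'])/d['fy'],1]);return T[:3,3],r
def onz(d,u,v,z):
    o,r=ray(d,u,v);return o+r*(z-o[2])/r[2]
def pt(d,u,v):
    o,r=ray(d,u,v);return o+r*d['z_map'][int(round(v)),int(round(u))]
E
python3 - <<'E'
from h import *
s=read_state();print(s)
for n in ('top','side','wrist'): d=grab(n,n+'0');print(n,d['cam_to_world'].round(3),d['fx'])
E
```

```text
pics
{'time': 0.0, 'joints': array([-68.2275892 ,  36.05972839,   2.20564021,  86.99748127,
        -1.54628055,  57.0823888 ,  -1.14504238]), 'joint_vel': array([-0.08107497,  0.00954077,  0.01246237,  0.00993159, -0.10796147,
       -0.05027275, -0.0106189 ]), 'tau': array([ 7.68371192e-04, -5.63412988e+01,  1.22617297e+00, -1.93456596e+01,
        1.08867983e-02,  1.03514155e-02, -3.29712202e-05]), 'ee_pos': array([0.28000074, 0.58589979, 0.23037261]), 'tool_rot': array([[-7.64464842e-04,  4.31199250e-01,  9.02256406e-01],
       [-1.75815996e-03,  9.02254696e-01, -4.31199922e-01],
       [-9.99998162e-01, -1.91594827e-03,  6.83752645e-05]]), 'wrist_force': array([-0.41019238, -0.1822289 ,  0.93714608]), 'ft_torque': array([0.03130541, 0.04879595, 0.01517354]), 'finger_gap': 1.0023058601647374}
top [[ 0.027 -0.99   0.137  0.294]
 [-1.    -0.028 -0.003  0.   ]
 [ 0.007 -0.137 -0.991  1.687]
 [ 0.     0.     0.     1.   ]] 491.8570251622309
side [[ 0.999 -0.022  0.034  0.481]
 [-0.041 -0.591  0.805 -1.274]
 [ 0.003 -0.806 -0.592  1.038]
 [ 0.     0.     0.     1.   ]] 444.24942427661114
wrist [[ 0.431  0.854  0.292  0.205]
 [ 0.902 -0.407 -0.141  0.622]
 [-0.002  0.325 -0.946  0.374]
 [ 0.     0.     0.     1.   ]] 277.7570198358513
```

View pics/top0.png

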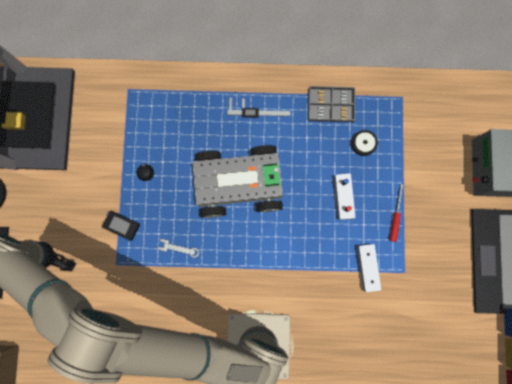

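View pics/side0.png

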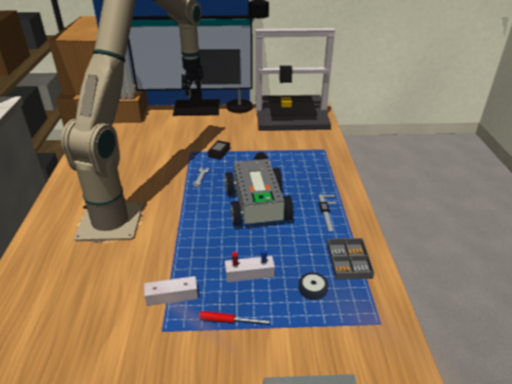

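View pics/wrist0.png

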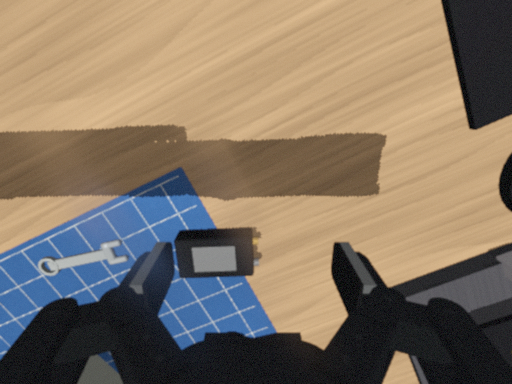

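The top view shows the holder with pins at px (345,196), with the red pin at (346,208) and the blue at (344,181). The rover is at (238,178), with its green board at (272,175), so rover +x points roughly along world +y. An empty lookalike block is at (370,267), farther right. I'll get coarse positions first.

Run:
```python
from h import *
d=load('top0')
hsv=cv2.cvtColor(d['image'],cv2.COLOR_RGB2HSV)
H,S,V=[hsv[...,i].astype(int) for i in range(3)]
def blobs(m,name,z,amin=4):
    n,l,st,c=cv2.connectedComponentsWithStats(m.astype(np.uint8))
    for i in range(1,n):
        if st[i,4]>=amin: print(name,c[i].round(1),st[i,4],onz(d,*c[i],z).round(4))
blobs(((H<8)|(H>172))&(S>150)&(V>80),'red',0.09)
blobs((H>5)&(H<18)&(S>150)&(V>150),'orange',0.115)
blobs((H>50)&(H<75)&(S>120)&(V>60),'green',0.125,20)
blobs((S<40)&(V>190),'white',0.11,20)
big=cv2.resize(d['image'][120:300,180:420],None,fx=3.3,fy=3.3,interpolation=cv2.INTER_CUBIC)
cv2.imwrite('pics/top0z.png',big[...,::-1])
```

```text
red [475.6 179.6] 13 [ 0.562  -0.7017  0.09  ]
red [348.2 208. ] 8 [ 0.4562 -0.282   0.09  ]
red [394.9 227.1] 170 [ 0.3983 -0.4338  0.09  ]
orange [251.7 167.9] 13 [0.5754 0.0365 0.115 ]
orange [253.5 185. ] 12 [0.5196 0.029  0.115 ]
green [270.3 174.8] 191 [ 0.5529 -0.0244  0.125 ]
white [364.8 141.6] 241 [ 0.6746 -0.3321  0.11  ]
white [237.1 178.2] 493 [0.5411 0.083  0.11  ]
white [345.  196.3] 543 [ 0.4917 -0.2676  0.11  ]
white [177.8 248.3] 107 [0.3102 0.2634 0.11  ]
white [369.8 268.1] 680 [ 0.2649 -0.3477  0.11  ]
white [276.8 326.9] 320 [ 0.076  -0.0571  0.11  ]
```

View pics/top0z.png

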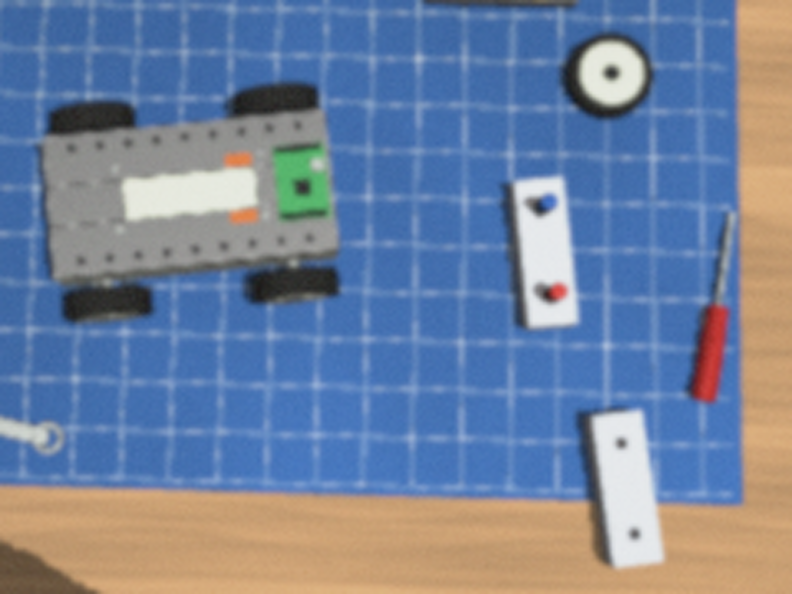

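>>> play_rows:
  motion:
    - [[-0.5,-2.9,3.8],[0,0,0],1]
    - [[-0.5,-2.9,3.8],[0,0,0],1]
    - [[-0.5,-2.9,3.8],[0,0,0],1]
    - [[-0.5,-2.9,3.8],[0,0,0],1]
    - [[-0.5,-2.9,3.8],[0,0,0],1]
    - [[-0.5,-2.9,3.8],[0,0,0],1]
    - [[-0.5,-2.9,3.8],[0,0,0],1]
    - [[-0.5,-2.9,3.8],[0,0,0],1]

```text
time: 0.95
ee_pos: [0.455, 0.242, 0.2672]
tool_rot: [[-0.006, 0.416, 0.909], [-0.0, 0.91, -0.416], [-1.0, -0.003, -0.006]]
wrist_force: [1.1, 0.9, 0.5]
finger_gap: 1.001
```

>>> play_rows:
  motion:
    - [[0,-2.5,3.0],[0,0,0],1]
    - [[0,-2.5,3.0],[0,0,0],1]
    - [[0,-2.5,3.0],[-0.14,0,0],1]
    - [[0,-2.5,3.0],[-0.14,0,0],1]
    - [[0,-1.5,1.5],[-0.14,0,0],1]
    - [[0,0,0],[-0.14,0,0],1]
    - [[0,0,0],[0,0,0],1]

```text
time: 1.65
ee_pos: [0.5452, 0.069, 0.2667]
tool_rot: [[-0.005, -0.136, 0.991], [-0.005, 0.991, 0.136], [-1.0, -0.004, -0.005]]
wrist_force: [-1.1, 0.8, -0.8]
finger_gap: 1.002
```

Run:
```python
from h import *
d=grab('wrist','w1');print(d['ee'],d['R'].round(3), read_state()['joints'].round(1))
```

```text
[0.54515538 0.06901484 0.26672563] [[-0.005 -0.136  0.991]
 [-0.005  0.991  0.136]
 [-1.    -0.004 -0.005]] [ -8.5  25.6  -2.6 100.3   1.7  54.5  85.9]
```

View pics/w1.png

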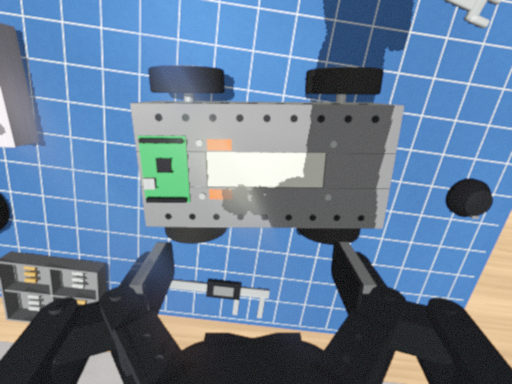

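The wrist view shows the cover at px (205–325, 152–187) with the orange marks at (220,145) and (217,194). I'll measure the rover from these.

```bash
cat >> h.py <<'E'
def rover(d,verbose=True):
    im=d['image'];hsv=cv2.cvtColor(im,cv2.COLOR_RGB2HSV)
    H,S,V=[hsv[...,i].astype(int) for i in range(3)]
    g=cv2.cvtColor(im,cv2.COLOR_RGB2GRAY)
    out={}
    def best(m,pred):
        n,l,st,c=cv2.connectedComponentsWithStats(m.astype(np.uint8)); r=[]
        for i in range(1,n):
            if st[i,4]>=25: r.append((st[i,4],c[i],l==i))
        return sorted(r,key=lambda t:-t[0])
    og=best((H>3)&(H<20)&(S>110)&(V>120),None)
    ms=[(a,onz(d,*c,0.115)) for a,c,_ in og]
    for a,p in ms: print('orange',a,p.round(4))
    wh=best((g>165)&(S<60),None)
    for a,c,m in wh[:3]:
        cs,_=cv2.findContours(m.astype(np.uint8),cv2.RETR_EXTERNAL,cv2.CHAIN_APPROX_NONE)
        cn=max(cs,key=len)[:,0,:].astype(float)
        P=np.array([onz(d,u,v,0.1125)[:2] for u,v in cn])
        r=cv2.minAreaRect((P*1000).astype(np.float32))
        print('white',a,c.round(1),'rect',np.round(r[0],1),np.round(r[1],1),round(r[2],2))
E
python3 - <<'E'
from h import *
d=load('w1');rover(d)
for u,v in ((265,170),(360,170),(240,120),(260,220)): print(pt(d,u,v).round(4))
E
```

```text
orange 105 [0.5774 0.0299 0.115 ]
orange 51 [0.5181 0.0374 0.115 ]
white 16083 [213.4 140.9] rect [530.5 -19.8] [274.1 304.3] 7.81
white 3735 [436.8 109.4] rect [507.6 276.3] [318.2 145.4] 12.7
white 962 [100.4 370.5] rect [ 871.1 -116.8] [61.1 65.8] 8.11
[0.5429 0.0818 0.1104]
[0.5273 0.185  0.115 ]
[0.4919 0.0476 0.1169]
[0.6013 0.0846 0.1174]
```

Run:
```python
from h import *
d=load('w1');im=d['image']
hsv=cv2.cvtColor(im,cv2.COLOR_RGB2HSV)
for u,v in ((215,170),(265,170),(310,170),(345,130),(250,130),(300,205),(218,145),(228,145),(213,194),(221,194)): print((u,v),im[v,u],hsv[v,u])
z=cv2.resize(im[95:235,130:410],None,fx=2.85,fy=2.85,interpolation=cv2.INTER_CUBIC);cv2.imwrite('pics/w1z.png',z[...,::-1])
```

```text
(215, 170) [249 251 240] [ 35  11 251]
(265, 170) [253 255 245] [ 36  10 255]
(310, 170) [157 159 149] [ 36  16 159]
(345, 130) [92 94 93] [75  5 94]
(250, 130) [186 185 184] [ 15   3 186]
(300, 205) [99 97 98] [165   5  99]
(218, 145) [248 191 150] [ 13 101 248]
(228, 145) [251 182 132] [ 13 121 251]
(213, 194) [246 174 120] [ 13 131 246]
(221, 194) [229 168 129] [ 12 111 229]
```

View pics/w1z.png

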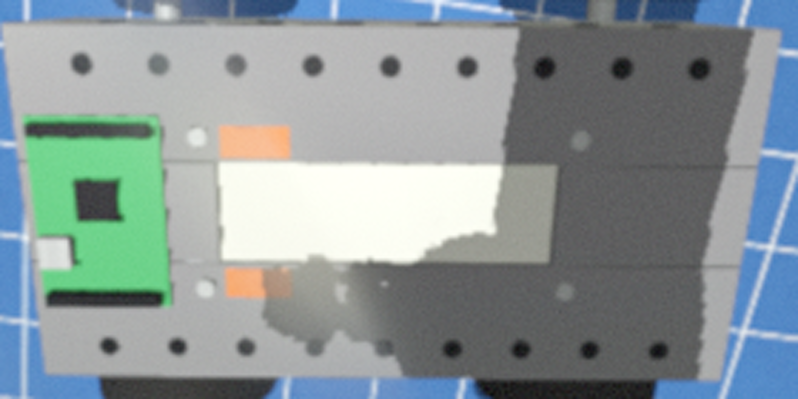

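```bash
cat >> h.py <<'E'
def rover(d,box=None):
    im=cv2.GaussianBlur(d['image'],(3,3),0);f=im.astype(float);hsv=cv2.cvtColor(im,cv2.COLOR_RGB2HSV)
    H,S,V=[hsv[...,i].astype(int) for i in range(3)]
    om=((H>5)&(H<20)&(S>55)&(V>60))
    # cover: by height below deck
    hh,ww=om.shape;uu,vv=np.meshgrid(np.arange(ww),np.arange(hh))
    T=d['cam_to_world'];r=np.stack([(uu-d['cx'])/d['fx'],(vv-d['cy'])/d['fy'],np.ones_like(uu,float)],-1)@T[:3,:3].T
    P=T[:3,3]+r*d['z_map'][...,None]
    near=(P[...,2]>0.1)&(P[...,2]<0.13)&(np.hypot(P[...,0]-.542,P[...,1]-.083)<0.16)
    res=[]
    n,l,st,c=cv2.connectedComponentsWithStats((om&near).astype(np.uint8))
    for i in range(1,n):
        if st[i,4]>40:
            p=onz(d,*c[i],0.115);print('orange',st[i,4],c[i].round(1),p.round(4),st[i,:4]);res.append(p[:2])
    ratio=f[...,2]/np.maximum(f[...,1],1)
    cm=(near&(ratio<0.975)&(ratio>0.9)&(S<40)).astype(np.uint8)
    cm=cv2.morphologyEx(cm,cv2.MORPH_OPEN,np.ones((3,3)))
    n,l,st,c=cv2.connectedComponentsWithStats(cm);i=1+np.argmax(st[1:,4])
    cs,_=cv2.findContours((l==i).astype(np.uint8),cv2.RETR_EXTERNAL,cv2.CHAIN_APPROX_NONE)
    cn=max(cs,key=len)[:,0,:].astype(float)
    Q=np.array([onz(d,u,v,0.1125)[:2] for u,v in cn]);q=cv2.minAreaRect((Q*1000).astype(np.float32))
    print('cover',st[i],'rect',np.round(q[0],1),np.round(q[1],1),round(q[2],2), 'mean z',P[l==i][:,2].mean())
    cv2.imwrite('pics/mask.png',((l==i)*255+om*120).astype(np.uint8))
    return res,q
E
python3 - <<'E'
from h import *
rover(load('w1'))
E
```

```text
orange 295 [219.  144.5] [0.5205 0.0285 0.115 ] [207 139  25  12]
orange 228 [219.4 194. ] [0.5767 0.0344 0.115 ] [209 189  23  11]
cover [ 198  147  128   63 4985] rect [555.6  78.9] [ 71.8 140.1] 5.45 mean z 0.11191270578231916
```

View pics/mask.png

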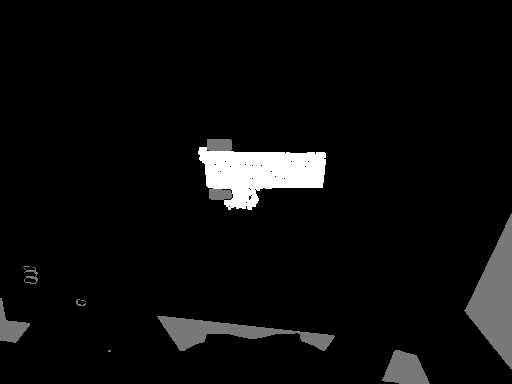

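Run:
```python
from h import *
d=load('w1')
TL=onz(d,206.8,151.8,.115);TR=onz(d,325.4,153.2,.115);BR=onz(d,322.6,186.9,.11);BL=onz(d,207.9,186.2,.11)
for n,p in zip('TL TR BR BL'.split(),(TL,TR,BR,BL)):print(n,p.round(4))
print((TL+TR+BR+BL)/4)
for a,b in ((TL,TR),(BL,BR)): e=b-a;print(np.hypot(*e[:2]),np.degrees(np.arctan2(e[1],e[0])))
# board center z .125? board x -85 side
d2=load('top0')
```

```text
TL [0.5302 0.0162 0.115 ]
TR [0.5141 0.1432 0.115 ]
BR [0.5537 0.1501 0.11  ]
BL [0.5709 0.0201 0.11  ]
[0.54222064 0.08238537 0.1125    ]
0.12803610263072993 97.21406239639708
0.13110875482418122 97.55349676505321
```

>>> play_rows:
  motion:
    - [[0,-4.5,-1.9],[0,0,0],1]
    - [[0,-4.5,-1.9],[0,0,0],1]
    - [[0,-4.5,-1.9],[0,0,0],1]
    - [[0,-4.5,-1.9],[0,0,0],1]
    - [[0,-4.5,-1.9],[0,0,0],1]
    - [[0,-4.5,-1.9],[0,0,0],1]
    - [[0,-4.5,-1.9],[0,0,0],1]
    - [[0,-4.0,-1.0],[0,0,0],1]

```text
time: 2.5
ee_pos: [0.4498, -0.2981, 0.2671]
tool_rot: [[-0.002, -0.133, 0.991], [0.002, 0.991, 0.133], [-1.0, 0.002, -0.002]]
wrist_force: [1.1, 0.2, 0.0]
finger_gap: 0.998
```

>>> play_rows:
  motion:
    - [[0,0,0],[0,0,0],1]
    - [[0,0,0],[0,0,0],1]

```text
time: 2.7
ee_pos: [0.4477, -0.3038, 0.2669]
tool_rot: [[-0.003, -0.119, 0.993], [-0.001, 0.993, 0.119], [-1.0, -0.001, -0.003]]
wrist_force: [0.7, 1.1, 0.3]
finger_gap: 1.0
```

Run:
```python
from h import *
d=grab('wrist','w2');print(d['ee'],d['R'].round(3), read_state()['joints'].round(1))
```

```text
[ 0.44769165 -0.30384018  0.26691891] [[-0.003 -0.119  0.993]
 [-0.001  0.993  0.119]
 [-1.    -0.001 -0.003]] [ 29.9  24.7   1.7 101.8  -0.6  53.6 128.7]
```

View pics/w2.png

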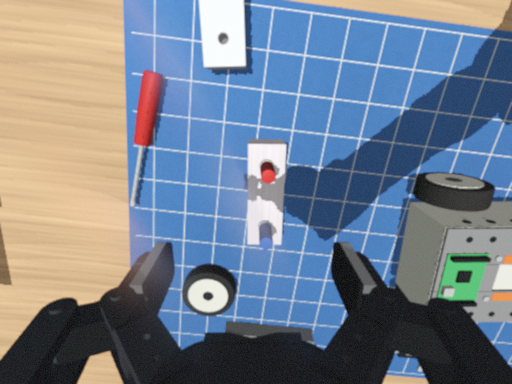

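The red handle top is at px (268,176), the blue at (266,243), and the holder spans (248–286, 140–245). The decoy block is at (222,35).

Run:
```python
from h import *
d=load('w2');im=d['image']
hsv=cv2.cvtColor(im,cv2.COLOR_RGB2HSV);H,S,V=[hsv[...,i].astype(int) for i in range(3)]
for nm,m in (('red',((H<8)|(H>172))&(S>120)&(V>60)),('blue',(H>110)&(H<128)&(S>90)&(V>30))):
    m=m.copy();m[:,:240]=0;m[:,295:]=0;m[:130]=0;m[260:]=0
    n,l,st,c=cv2.connectedComponentsWithStats(m.astype(np.uint8))
    for i in range(1,n):
        if st[i,4]>20:
            print(nm,st[i],c[i].round(1),onz(d,*c[i],.09).round(4))
            r=np.nonzero(l==i); 
z=cv2.resize(im[130:260,230:310],None,fx=4.6,fy=4.6,interpolation=cv2.INTER_CUBIC);cv2.imwrite('pics/w2z.png',z[...,::-1])
```

```text
red [262 163  13  20 219] [267.5 172.8] [ 0.4546 -0.2854  0.09  ]
```

View pics/w2z.png

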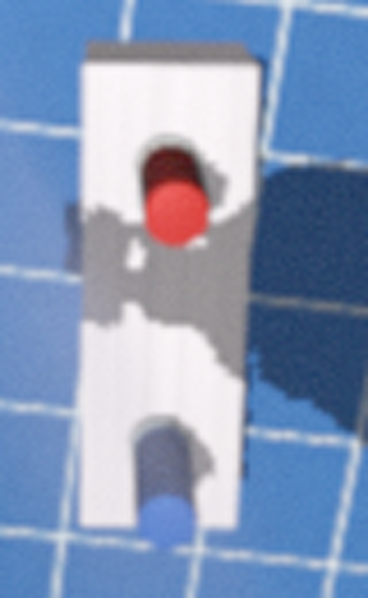

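Run:
```python
from h import *
d=load('w2')
q=lambda u,v,z:onz(d,230+u/4.6,130+v/4.6,z)
r=q(177,212,.095);b=q(165,521,.095);print(r,b,b-r,np.hypot(*(b-r)[:2]),np.degrees(np.arctan2(*(b-r)[[1,0]])))
C=[q(82,62,.045),q(260,60,.045),q(240,527,.045),q(78,525,.045)]
for c in C:print(c.round(4))
c=sum(C)/4;e1=(C[3]-C[0]+C[2]-C[1])/2;e1/=np.hypot(*e1[:2]);print(c,e1,c-.045*e1,c+.045*e1)
R=d['R'];t=r-d['ee'];print('delta tool cm',(R.T@t*100).round(2))
```

```text
[ 0.45706804 -0.28413562  0.095     ] [ 0.5470487  -0.27504345  0.095     ] [0.08998066 0.00909217 0.        ] 0.09043885243771234 5.769915633389029
[ 0.4302 -0.3126  0.045 ]
[ 0.4236 -0.262   0.045 ]
[ 0.575  -0.2443  0.045 ]
[ 0.5806 -0.2967  0.045 ]
[ 0.5023598  -0.27890295  0.045     ] [0.99386875 0.11056632 0.        ] [ 0.45763571 -0.28387843  0.045     ] [ 0.5470839  -0.27392746  0.045     ]
delta tool cm [17.19  1.86  1.22]
```

>>> play_rows:
  motion:
    - [[1.5,0.9,0.6],[0,0,0],1]
    - [[2,0.9,0.6],[0,0,0],1]
    - [[3,0,0],[0,0,0],1]
    - [[3,0,0],[0,0,0],1]
    - [[2.5,0,0],[0,0,0],1]
    - [[1,0,0],[0,0,0],1]
    - [[0,0,0],[0,0,0],1]

```text
time: 3.45
ee_pos: [0.4648, -0.2701, 0.135]
tool_rot: [[0.003, -0.132, 0.991], [0.001, 0.991, 0.132], [-1.0, 0.001, 0.003]]
wrist_force: [0.4, -0.1, 0.7]
finger_gap: 1.004
```

```bash
cat > goto.py <<'E'
import sys
from h import *
s=read_state();R=np.array(s['tool_rot']);t=np.array([float(a) for a in sys.argv[1:4]])
print('t',s['time'],'ee',s['ee_pos'].round(4),'F',s['wrist_force'].round(2),'delta cm tool',(R.T@(t-s['ee_pos'])*100).round(2),'gap',round(s['finger_gap'],3))
if len(sys.argv)>4:
    yaw=np.radians(float(sys.argv[4]))  # world heading of tool y
    Rt=np.column_stack([[0,0,-1],[np.cos(yaw),np.sin(yaw),0],np.cross([0,0,-1],[np.cos(yaw),np.sin(yaw),0])])
    print('rotvec tool',cv2.Rodrigues(R.T@Rt)[0].ravel().round(4))
E
python3 goto.py 0.457 -0.284 0.058 96.3
```

```text
t 3.45 ee [ 0.4648 -0.2701  0.135 ] F [ 0.4  -0.14  0.68] delta cm tool [ 7.69 -1.28 -0.99] gap 1.004
rotvec tool [ 0.0225  0.0033 -0.0007]
```

>>> play_rows:
  motion:
    - [[0,-0.5,-0.4],[0,0,0],1]
    - [[0,-0.5,-0.4],[0,0,0],1]
    - [[0,0,0],[0,0,0],1]

```text
time: 3.75
ee_pos: [0.4599, -0.2815, 0.1377]
tool_rot: [[0.007, -0.134, 0.991], [-0.001, 0.991, 0.134], [-1.0, -0.002, 0.007]]
wrist_force: [0.2, 0.2, 0.2]
finger_gap: 0.999
```

```bash
python3 goto.py 0.457 -0.284 0.058 96.3
python3 - <<'E'
from h import *
d=grab('wrist','w3');print(d['ee'],read_state()['joint_vel'].round(2),read_state()['ee_pos'])
E
```

```text
t 3.75 ee [ 0.4599 -0.2815  0.1377] F [0.22 0.2  0.16] delta cm tool [ 7.97 -0.2  -0.37] gap 0.999
rotvec tool [0.0243 0.0068 0.0018]
[ 0.45987623 -0.28147229  0.1376967 ] [-0.29  0.21 -0.54  0.07 -0.24 -0.22 -0.29] [ 0.4602148  -0.28119347  0.1377959 ]
```

View pics/w3.png

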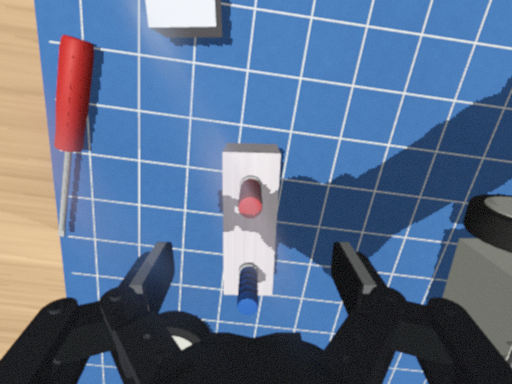

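Run:
```python
from h import *
d=load('w3');im=d['image']
r=onz(d,251,205.5,.095);b=onz(d,248,304,.095);print(r,b,np.hypot(*(b-r)[:2]))
print((d['R'].T@(r-d['ee'])*100).round(2))
z=cv2.resize(im[140:320,210:290],None,fx=3.3,fy=3.3,interpolation=cv2.INTER_CUBIC);cv2.imwrite('pics/w3z.png',z[...,::-1])
```

```text
[ 0.45593556 -0.28373295  0.095     ] [ 0.54454795 -0.27439777  0.095     ] 0.08910275870223787
[ 4.27 -0.16 -0.45]
```

View pics/w3z.png

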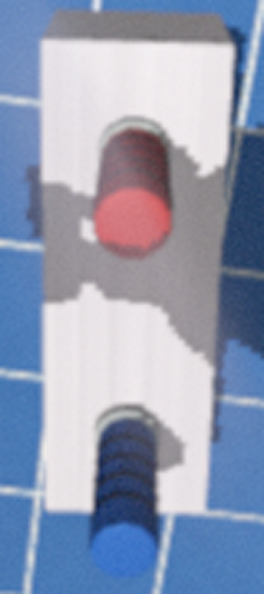

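>>> play_rows:
  motion:
    - [[1.5,-0.1,-0.15],[0.02,0.007,0],1]
    - [[1.5,-0.1,-0.15],[0,0,0],1]
    - [[1.5,0,0],[0,0,0],1]
    - [[0.5,0,0],[0,0,0],1]
    - [[0,0,0],[0,0,0],1]

```text
time: 4.3
ee_pos: [0.4583, -0.2852, 0.0856]
tool_rot: [[0.003, -0.108, 0.994], [-0.004, 0.994, 0.108], [-1.0, -0.004, 0.003]]
wrist_force: [0.5, 0.1, 0.5]
finger_gap: 1.004
```

```bash
python3 goto.py 0.457 -0.284 0.058 96.3
```

```text
t 4.3 ee [ 0.4583 -0.2852  0.0856] F [0.49 0.05 0.45] delta cm tool [ 2.76  0.14 -0.12] gap 1.004
rotvec tool [-0.0017  0.0025  0.004 ]
```

>>> play_rows:
  motion:
    - [[1.2,0.1,-0.1],[0,0.002,0.003],1]
    - [[1.0,0,0],[0,0,0],1]
    - [[0.3,0,0],[0,0,0],1]
    - [[0,0,0],[0,0,0],1]

```text
time: 4.7
ee_pos: [0.4577, -0.2845, 0.0589]
tool_rot: [[0.001, -0.108, 0.994], [-0.001, 0.994, 0.108], [-1.0, -0.001, 0.001]]
wrist_force: [0.2, -0.7, 0.1]
finger_gap: 1.002
```

```bash
python3 goto.py 0.457 -0.284 0.058 96.3
```

```text
t 4.7 ee [ 0.4577 -0.2845  0.0589] F [ 0.15 -0.71  0.14] delta cm tool [ 0.09  0.06 -0.06] gap 1.002
rotvec tool [-0.0022  0.0012  0.0015]
```

>>> play_rows:
  motion:
    - [[0,0,0],[0,0,0],-1]
    - [[0,0,0],[0,0,0],-1]
    - [[0,0,0],[0,0,0],-1]
    - [[0,0,0],[0,0,0],-1]
    - [[0,0,0],[0,0,0],-1]
    - [[0,0,0],[0,0,0],-1]
    - [[0,0,0],[0,0,0],-1]
  squeeze: 60

```text
time: 5.4
ee_pos: [0.4584, -0.2848, 0.0601]
tool_rot: [[0.003, -0.107, 0.994], [-0.002, 0.994, 0.107], [-1.0, -0.003, 0.003]]
wrist_force: [0.3, 0.2, -1.0]
finger_gap: 0.193
```

```bash
python3 goto.py 0.457 -0.284 0.058 96.3
```

```text
t 5.4 ee [ 0.4584 -0.2848  0.0601] F [ 0.31  0.15 -0.95] delta cm tool [ 0.21  0.1  -0.13] gap 0.193
rotvec tool [-0.0023  0.0029  0.0026]
```

>>> play_rows:
  motion:
    - [[-0.6,0,0],[0,0,0],-1]
    - [[-1,0,0],[0,0,0],-1]
    - [[-1.2,0,0],[0,0,0],-1]
    - [[-1.5,0,0],[0,0,0],-1]
    - [[-2,0,0],[0,0,0],-1]
    - [[-2,0,0],[0,0,0],-1]
    - [[0,0,0],[0,0,0],-1]
    - [[0,0,0],[0,0,0],-1]

```text
time: 6.2
ee_pos: [0.4585, -0.285, 0.1514]
tool_rot: [[0.006, -0.107, 0.994], [-0.004, 0.994, 0.107], [-1.0, -0.005, 0.006]]
wrist_force: [-0.1, 0.0, -1.8]
finger_gap: 0.195
```

```bash
python3 goto.py 0.5486 0.0325 0.20 97.3;  python3 - <<'E'
from h import *
grab('wrist','w4')
E
```

```text
t 6.2 ee [ 0.4585 -0.285   0.1514] F [-0.07  0.01 -1.77] delta cm tool [-4.93 30.58 12.39] gap 0.195
rotvec tool [-0.0198  0.0056  0.0047]
```

View pics/w4.png

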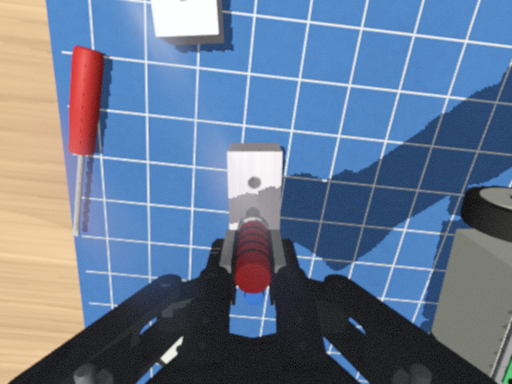

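>>> play_rows:
  motion:
    - [[-3,0,0],[0,0.005,0.005],-1]
    - [[-3,2,0.8],[-0.01,0,0],-1]
    - [[-0.5,4,1.6],[-0.01,0,0],-1]
    - [[0,4,1.6],[0,0,0],-1]
    - [[0,4,1.6],[0,0,0],-1]
    - [[0,4,1.6],[0,0,0],-1]
    - [[0,4,1.6],[0,0,0],-1]
    - [[0,2,0.8],[0,0,0],-1]

```text
time: 7.05
ee_pos: [0.5227, -0.031, 0.2119]
tool_rot: [[-0.01, -0.116, 0.993], [0.002, 0.993, 0.116], [-1.0, 0.003, -0.01]]
wrist_force: [0.6, 0.7, -2.2]
finger_gap: 0.192
```

```bash
python3 goto.py 0.5486 0.0325 0.20 97.3
```

```text
t 7.05 ee [ 0.5227 -0.031   0.2119] F [ 0.56  0.71 -2.24] delta cm tool [1.17 6.   3.32] gap 0.192
rotvec tool [-0.0111 -0.01   -0.003 ]
```

>>> play_rows:
  motion:
    - [[0,2,1],[-0.01,-0.01,-0.003],-1]
    - [[0,2,1],[0,0,0],-1]
    - [[0,1,0.6],[0,0,0],-1]
    - [[0,0,0],[0,0,0],-1]
    - [[0,0,0],[0,0,0],-1]

```text
time: 7.55
ee_pos: [0.5406, 0.0282, 0.2073]
tool_rot: [[-0.008, -0.134, 0.991], [0.0, 0.991, 0.134], [-1.0, 0.001, -0.008]]
wrist_force: [-0.4, 0.1, -0.4]
finger_gap: 0.191
```

```bash
python3 goto.py 0.5486 0.0325 0.20 97.3;  python3 - <<'E'
from h import *
grab('wrist','w5');d=grab('side','side5')
print(read_state()['joint_vel'].round(2))
# project tcp and nose in side
T=np.linalg.inv(d['cam_to_world'])
def pr(p):
    c=T@np.append(p,1);return (d['fx']*c[0]/c[2]+d['cx'],d['fy']*c[1]/c[2]+d['cy'])
R=d['R']
for k in (-.035,0,.011,.045): print(k,np.round(pr(d['ee']+R[:,0]*k),1))
u,v=map(int,pr(d['ee']))
z=cv2.resize(d['image'][v-45:v+45,u-60:u+60],None,fx=6,fy=6,interpolation=cv2.INTER_CUBIC);cv2.imwrite('pics/side5z.png',z[...,::-1]);print(u-60,v-45)
E
```

```text
t 7.55 ee [0.5406 0.0282 0.2073] F [-0.41  0.15 -0.39] delta cm tool [0.72 0.32 0.86] gap 0.191
rotvec tool [ 0.0071 -0.0081 -0.0014]
[ 0.29 -0.32  0.11 -0.29 -0.03  0.04 -0.11]
-0.035 [258.2 157.7]
0 [258.  166.4]
0.011 [258. 169.]
0.045 [257.9 177.1]
198 121
```

View pics/w5.png

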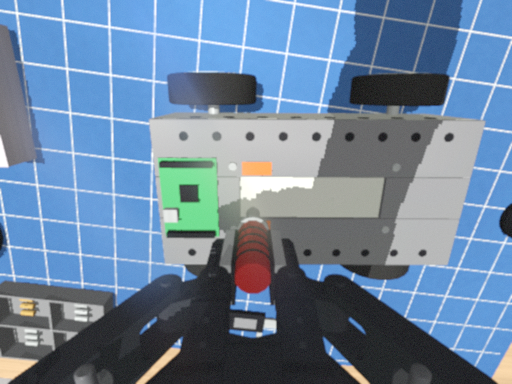

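View pics/side5z.png

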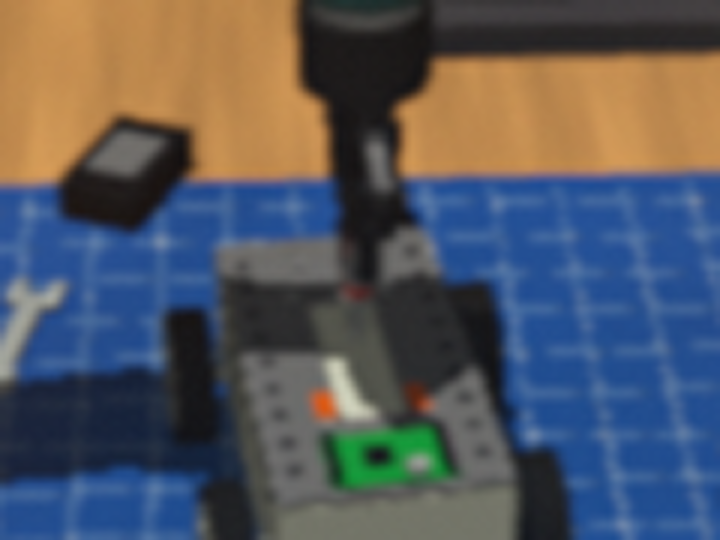

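Run:
```python
from h import *
d=load('w5');im=d['image']
z=cv2.resize(im[150:250,220:400],None,fx=4.4,fy=4.4,interpolation=cv2.INTER_CUBIC);z=np.clip(z.astype(float)*1.5,0,255).astype(np.uint8);cv2.imwrite('pics/w5z.png',z[...,::-1])
```

```text
(no output)
```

View pics/w5z.png

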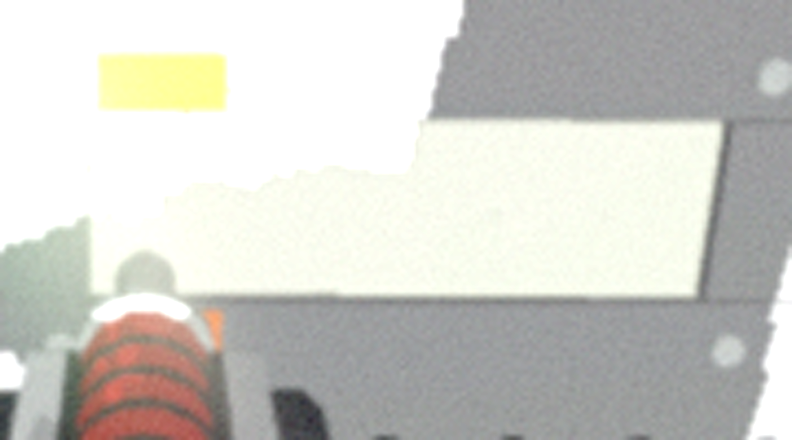

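Run:
```python
from h import *
d=load('w5')
q=lambda u,v,z:onz(d,220+u/4.4,150+v/4.4,z)
TR=q(726,120,.115);BR=q(706,301,.115);A=q(430,121,.115);B=q(430,299.5,.115)
print(TR,BR,(TR+BR)/2,np.hypot(*(TR-BR)[:2]))
print(A,B)
for a,b in((A,TR),(B,BR)):e=b-a;print(np.degrees(np.arctan2(e[1],e[0])))
yaw=np.radians(97.3);ex=np.array([np.cos(yaw),np.sin(yaw)]);ey=np.array([-ex[1],ex[0]]);c=np.array([.542,.0825])
for p in(TR,BR,A,B):print((ex@(p[:2]-c)*1000).round(1),(ey@(p[:2]-c)*1000).round(1))
o=q(162,82,.115);print('orange',ex@(o[:2]-c),ey@(o[:2]-c))
```

```text
[0.51351303 0.14312558 0.115     ] [0.55302174 0.15033145 0.115     ] [0.53326739 0.14672851 0.115     ] 0.04016046139432894
[0.52172715 0.08383912 0.115     ] [0.56050955 0.09208135 0.115     ]
97.88809149031009
97.32496982529742
63.8 20.6
65.9 -19.6
3.9 19.9
7.2 -19.6
orange -0.050360562613869196 0.02770330336526016
```

Run:
```python
from h import *
d=load('w5');im=d['image']
z=cv2.resize(im[195:300,215:295],None,fx=5.6,fy=5.6,interpolation=cv2.INTER_CUBIC);cv2.imwrite('pics/w5p.png',z[...,::-1])
E=np.linalg.inv(d['hand_eye'])
def pr(p):
    c=E@np.append(p,1);return np.array([d['fx']*c[0]/c[2]+d['cx'],d['fy']*c[1]/c[2]+d['cy']])
for z0 in (0,-.0013):
    for x in (-.035,.011,.015,.038,.045): a=pr([x,0,z0]);print(z0,x,a.round(1),((a-[215,195])*5.6).round(0))
```

```text
0 -0.035 [253.9 279.1] [218. 471.]
0 0.011 [253.4 231.9] [215. 207.]
0 0.015 [253.4 228.9] [215. 190.]
0 0.038 [253.3 213.9] [214. 106.]
0 0.045 [253.2 209.9] [214.  83.]
-0.0013 -0.035 [253.9 276.7] [218. 458.]
-0.0013 0.011 [253.4 230.1] [215. 196.]
-0.0013 0.015 [253.4 227.1] [215. 180.]
-0.0013 0.038 [253.3 212.2] [214.  96.]
-0.0013 0.045 [253.2 208.3] [214.  74.]
```

View pics/w5p.png

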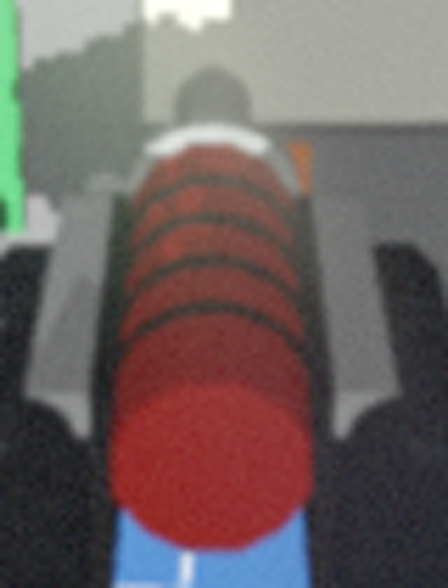

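>>> play_rows:
  motion:
    - [[1,0.25,0.4],[0.005,-0.008,-0.001],-1]
    - [[1,0.2,0.35],[0,0,0],-1]
    - [[0.5,0,0],[0,0,0],-1]
    - [[0,0,0],[0,0,0],-1]
    - [[0,0,0],[0,0,0],-1]

```text
time: 8.15
ee_pos: [0.5471, 0.0277, 0.1816]
tool_rot: [[-0.0, -0.12, 0.993], [-0.002, 0.993, 0.12], [-1.0, -0.002, -0.0]]
wrist_force: [-0.2, -0.2, -0.0]
finger_gap: 0.195
```

```bash
python3 goto.py 0.5485 0.0327 0.160 97.4
```

```text
t 8.15 ee [0.5471 0.0277 0.1816] F [-0.19 -0.16 -0.  ] delta cm tool [2.16 0.48 0.2 ] gap 0.195
rotvec tool [-0.0085 -0.0004  0.0019]
```

>>> play_rows:
  motion:
    - [[0.7,0.3,0.1],[-0.008,0,0.002],-1]
    - [[0.7,0.2,0.1],[0,0,0],-1]
    - [[0.2,0,0],[0,0,0],-1]
    - [[0,0,0],[0,0,0],-1]

```text
time: 8.55
ee_pos: [0.5488, 0.0332, 0.1647]
tool_rot: [[0.0, -0.129, 0.992], [0.0, 0.992, 0.129], [-1.0, 0.0, 0.0]]
wrist_force: [-0.5, 1.0, -1.4]
finger_gap: 0.193
```

```bash
python3 goto.py 0.5485 0.0327 0.156 97.4
```

```text
t 8.55 ee [0.5488 0.0332 0.1647] F [-0.51  0.98 -1.43] delta cm tool [ 0.87 -0.04 -0.03] gap 0.193
rotvec tool [-0.      0.0003 -0.0003]
```

>>> play_rows:
  motion:
    - [[0.3,-0.03,-0.03],[0,0,0],-1]
    - [[0.3,0,0],[0,0,0],-1]
    - [[0.2,0,0],[0,0,0],-1]
    - [[0.1,0,0],[0,0,0],-1]
    - [[0,0,0],[0,0,0],-1]

```text
time: 9.05
ee_pos: [0.5486, 0.0329, 0.155]
tool_rot: [[0.001, -0.129, 0.992], [0.0, 0.992, 0.129], [-1.0, 0.0, 0.001]]
wrist_force: [0.2, -0.2, -2.1]
finger_gap: 0.197
```

```bash
python3 goto.py 0.5485 0.0327 0.153 97.4
```

```text
t 9.05 ee [0.5486 0.0329 0.155 ] F [ 0.2  -0.24 -2.05] delta cm tool [ 0.2  -0.01 -0.01] gap 0.197
rotvec tool [ 0.0002  0.0006 -0.0002]
```

>>> play_rows:
  motion:
    - [[0.1,0,0],[0,0,0],-1]
    - [[0.1,0,0],[0,0,0],-1]
    - [[0,0,0],[0,0,0],-1]

```text
time: 9.35
ee_pos: [0.5488, 0.0328, 0.1537]
tool_rot: [[0.001, -0.129, 0.992], [0.0, 0.992, 0.129], [-1.0, 0.0, 0.001]]
wrist_force: [-0.9, 0.0, 1.7]
finger_gap: 0.193
```

>>> play_rows:
  motion:
    - [[0.1,0,0],[0,0,0],-1]
    - [[0,0,0],[0,0,0],-1]

```text
time: 9.55
ee_pos: [0.5488, 0.0329, 0.1531]
tool_rot: [[0.001, -0.129, 0.992], [0.0, 0.992, 0.129], [-1.0, 0.0, 0.001]]
wrist_force: [-0.8, -1.2, 2.9]
finger_gap: 0.191
```

>>> play_rows:
  motion:
    - [[0.05,0.3,0],[0,0,0],-1]
    - [[0.03,0.4,0],[0,0,0],-1]
    - [[0.03,0.4,0],[0,0,0],-1]
    - [[0.03,0.4,0],[0,0,0],-1]

```text
time: 9.95
ee_pos: [0.5485, 0.0459, 0.1524]
tool_rot: [[0.005, -0.127, 0.992], [-0.002, 0.992, 0.127], [-1.0, -0.003, 0.005]]
wrist_force: [0.5, -1.6, 3.0]
finger_gap: 0.193
```

```bash
cat > rel.py <<'E'
from h import *
s=read_state();c=np.array([.542,.0825]);y=np.radians(97.45);ex=np.array([np.cos(y),np.sin(y)]);ey=np.array([-ex[1],ex[0]])
p=s['ee_pos'];R=np.array(s['tool_rot']);q=p[:2]-c
print('t %.2f rover x %.1f y %.1f mm  z %.2f mm  F along %.2f lat %.2f z %.2f gap %.3f'%(s['time'],ex@q*1e3,ey@q*1e3,p[2]*1e3,ex@s['wrist_force'][:2],ey@s['wrist_force'][:2],s['wrist_force'][2],s['finger_gap']),'torque',s['ft_torque'].round(2))
Rt=np.column_stack([[0,0,-1],[ex[0],ex[1],0],[ex[1],-ex[0],0]]);print('rotvec',cv2.Rodrigues(R.T@Rt)[0].ravel().round(4))
E
python3 rel.py
```

```text
t 9.95 rover x -37.1 y -1.7 mm  z 152.38 mm  F along -1.61 lat -0.28 z 3.03 gap 0.193 torque [-0.56 -0.   -0.02]
rotvec [-0.0031  0.0049  0.0031]
```

>>> play_rows:
  motion:
    - [[0.03,0.4,-0.08],[-0.003,0.005,0.003],-1]
    - [[0.03,0.4,-0.08],[0,0,0],-1]
    - [[0.03,0.4,-0.04],[0,0,0],-1]
    - [[0.03,0.3,-0.03],[0,0,0],-1]

```text
time: 10.35
ee_pos: [0.5452, 0.0619, 0.1516]
tool_rot: [[0.002, -0.13, 0.991], [-0.0, 0.991, 0.13], [-1.0, -0.0, 0.002]]
wrist_force: [-0.0, -2.8, 3.5]
finger_gap: 0.196
```

```bash
python3 rel.py
```

```text
t 10.35 rover x -20.9 y -0.5 mm  z 151.56 mm  F along -2.72 lat 0.41 z 3.50 gap 0.196 torque [-0.66 -0.17  0.03]
rotvec [0.0007 0.0019 0.0004]
```

>>> play_rows:
  motion:
    - [[0.02,0.3,-0.03],[0,0.002,0],-1]
    - [[0.02,0.3,-0.02],[0,0,0],-1]
    - [[0.02,0.25,-0.02],[0,0,0],-1]

```text
time: 10.65
ee_pos: [0.5434, 0.0708, 0.1511]
tool_rot: [[0.0, -0.13, 0.991], [-0.001, 0.991, 0.13], [-1.0, -0.001, 0.0]]
wrist_force: [-0.0, -1.4, 4.6]
finger_gap: 0.191
```

```bash
python3 rel.py
```

```text
t 10.65 rover x -11.8 y 0.1 mm  z 151.10 mm  F along -1.42 lat 0.23 z 4.65 gap 0.191 torque [-0.72 -0.14 -0.05]
rotvec [0.0008 0.0003 0.0009]
```

>>> play_rows:
  motion:
    - [[0.01,0.25,-0.01],[0,0,0],-1]
    - [[0.0,0.25,-0.01],[0,0,0],-1]

```text
time: 10.85
ee_pos: [0.5425, 0.0758, 0.151]
tool_rot: [[0.0, -0.13, 0.992], [-0.001, 0.992, 0.13], [-1.0, -0.001, 0.0]]
wrist_force: [0.1, -1.8, 4.5]
finger_gap: 0.19
```

```bash
python3 rel.py
```

```text
t 10.85 rover x -6.7 y 0.4 mm  z 151.03 mm  F along -1.84 lat 0.19 z 4.50 gap 0.190 torque [-0.76 -0.07  0.  ]
rotvec [0.0004 0.0002 0.0011]
```

>>> play_rows:
  motion:
    - [[0.01,0.25,-0.01],[0,0,0],-1]
    - [[0.0,0.25,-0.01],[0,0,0],-1]

```text
time: 11.05
ee_pos: [0.5416, 0.081, 0.1509]
tool_rot: [[0.0, -0.13, 0.992], [-0.001, 0.992, 0.13], [-1.0, -0.001, 0.0]]
wrist_force: [0.4, -2.4, 3.4]
finger_gap: 0.193
```

```bash
python3 rel.py
```

```text
t 11.05 rover x -1.4 y 0.6 mm  z 150.94 mm  F along -2.46 lat -0.13 z 3.36 gap 0.193 torque [-0.72 -0.11  0.06]
rotvec [0.0003 0.0002 0.0013]
```

>>> play_rows:
  motion:
    - [[0.01,0.25,0.01],[0,0,0],-1]
    - [[0.0,0.2,0.01],[0,0,0],-1]

```text
time: 11.25
ee_pos: [0.5409, 0.0859, 0.1508]
tool_rot: [[0.0, -0.13, 0.992], [-0.001, 0.992, 0.13], [-1.0, -0.001, -0.0]]
wrist_force: [-0.3, -2.4, 4.5]
finger_gap: 0.194
```

```bash
python3 rel.py
```

```text
t 11.25 rover x 3.5 y 0.6 mm  z 150.82 mm  F along -2.31 lat 0.57 z 4.48 gap 0.194 torque [-0.74 -0.02 -0.01]
rotvec [ 0.0003 -0.0002  0.0013]
```

>>> play_rows:
  motion:
    - [[0.01,0.2,0],[0,0,0],-1]
    - [[0.0,0.2,0],[0,0,0],-1]

```text
time: 11.45
ee_pos: [0.5404, 0.0901, 0.1507]
tool_rot: [[-0.0, -0.13, 0.992], [-0.002, 0.992, 0.13], [-1.0, -0.002, -0.0]]
wrist_force: [0.7, -2.5, 4.3]
finger_gap: 0.192
```

```bash
python3 rel.py
```

```text
t 11.45 rover x 7.7 y 0.6 mm  z 150.72 mm  F along -2.58 lat -0.37 z 4.32 gap 0.192 torque [-0.78 -0.11 -0.01]
rotvec [ 0.0003 -0.0002  0.0015]
```

>>> play_rows:
  motion:
    - [[0.0,0.2,0.02],[0,0,0],-1]
    - [[0.0,0.2,0.01],[0,0,0],-1]

```text
time: 11.65
ee_pos: [0.5398, 0.095, 0.1505]
tool_rot: [[-0.001, -0.13, 0.992], [-0.001, 0.992, 0.13], [-1.0, -0.001, -0.001]]
wrist_force: [0.9, -0.5, 0.9]
finger_gap: 0.192
```

```bash
python3 rel.py
```

```text
t 11.65 rover x 12.7 y 0.6 mm  z 150.48 mm  F along -0.66 lat -0.83 z 0.94 gap 0.192 torque [-0.19 -0.07 -0.06]
rotvec [ 0.0002 -0.0008  0.0007]
```

>>> play_rows:
  motion:
    - [[0.01,0.2,0],[0,0,0],-1]
    - [[0.0,0.2,0],[0,0,0],-1]

```text
time: 11.85
ee_pos: [0.5385, 0.0998, 0.1496]
tool_rot: [[-0.002, -0.131, 0.991], [-0.001, 0.991, 0.131], [-1.0, -0.0, -0.002]]
wrist_force: [1.3, -5.8, 0.8]
finger_gap: 0.198
```

```bash
python3 rel.py
```

```text
t 11.85 rover x 17.6 y 1.2 mm  z 149.61 mm  F along -5.93 lat -0.57 z 0.84 gap 0.198 torque [-1.56 -0.4   0.03]
rotvec [ 0.0012 -0.0022  0.0004]
```

>>> play_rows:
  motion:
    - [[0.0,-0.15,0.05],[0,-0.002,0],-1]
    - [[0.1,0,0],[0,0,0],-1]
    - [[0,0,0],[0,0,0],-1]

```text
time: 12.15
ee_pos: [0.5389, 0.0991, 0.1481]
tool_rot: [[-0.001, -0.131, 0.991], [0.0, 0.991, 0.131], [-1.0, 0.0, -0.001]]
wrist_force: [0.5, -1.2, 1.6]
finger_gap: 0.193
```

```bash
python3 rel.py
```

```text
t 12.15 rover x 16.9 y 0.9 mm  z 148.15 mm  F along -1.25 lat -0.33 z 1.60 gap 0.193 torque [-0.4  -0.1   0.02]
rotvec [ 0.0018 -0.0008 -0.0003]
```

>>> play_rows:
  motion:
    - [[0.05,-0.1,0.02],[0.002,0,0],-1]
    - [[0.1,0,0],[0,0,0],-1]
    - [[0.1,0,0],[0,0,0],-1]
    - [[0,0,0],[0,0,0],-1]

```text
time: 12.55
ee_pos: [0.5394, 0.0985, 0.1455]
tool_rot: [[-0.001, -0.129, 0.992], [0.001, 0.992, 0.129], [-1.0, 0.001, -0.0]]
wrist_force: [0.4, -1.2, 0.7]
finger_gap: 0.19
```

```bash
python3 rel.py
```

```text
t 12.55 rover x 16.2 y 0.5 mm  z 145.50 mm  F along -1.24 lat -0.21 z 0.75 gap 0.190 torque [-0.26 -0.11 -0.  ]
rotvec [-0.0006 -0.0004 -0.0012]
```

>>> play_rows:
  motion:
    - [[0.2,-0.05,0],[0,0,0],-1]
    - [[0.3,0,0],[0,0,0],-1]
    - [[0.3,0,0],[0,0,0],-1]
    - [[0.2,0,0],[0,0,0],-1]
    - [[0,0,0],[0,0,0],-1]

```text
time: 13.05
ee_pos: [0.5394, 0.0984, 0.1344]
tool_rot: [[-0.001, -0.129, 0.992], [0.002, 0.992, 0.129], [-1.0, 0.002, -0.0]]
wrist_force: [0.6, -0.2, 1.2]
finger_gap: 0.193
```

```bash
python3 rel.py
```

```text
t 13.05 rover x 16.1 y 0.5 mm  z 134.41 mm  F along -0.32 lat -0.54 z 1.22 gap 0.193 torque [-0.16 -0.14 -0.02]
rotvec [-0.0005 -0.0004 -0.0017]
```

Going in freely with low side force. About 9 mm remains.

>>> play_rows:
  motion:
    - [[0.3,-0.02,0],[0,0,0],-1]
    - [[0.25,0,0],[0,0,0],-1]
    - [[0.15,0,0],[0,0,0],-1]
    - [[0,0,0],[0,0,0],-1]

```text
time: 13.45
ee_pos: [0.5395, 0.0984, 0.1267]
tool_rot: [[-0.001, -0.129, 0.992], [0.002, 0.992, 0.129], [-1.0, 0.002, -0.0]]
wrist_force: [0.3, -0.4, 0.3]
finger_gap: 0.193
```

```bash
python3 rel.py;python3 - <<'E'
from h import *
grab('wrist','w6')
E
```

```text
t 13.45 rover x 16.1 y 0.4 mm  z 126.68 mm  F along -0.47 lat -0.20 z 0.33 gap 0.193 torque [-0.17 -0.15 -0.01]
rotvec [-0.0004 -0.0003 -0.0019]
```

View pics/w6.png

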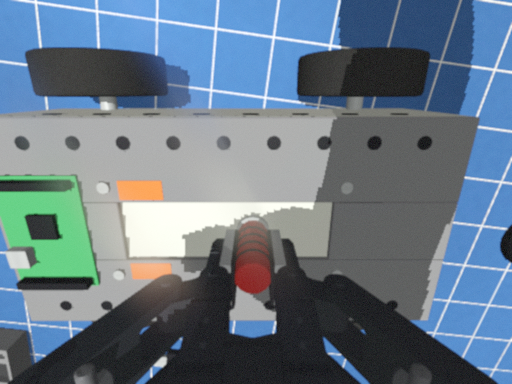

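>>> play_rows:
  motion:
    - [[0.1,0,0],[0,0,0],-1]
    - [[0.1,0,0],[0,0,0],-1]
    - [[0,0,0],[0,0,0],-1]

```text
time: 13.8
ee_pos: [0.5395, 0.0984, 0.1247]
tool_rot: [[-0.0, -0.129, 0.992], [0.002, 0.992, 0.129], [-1.0, 0.002, -0.0]]
wrist_force: [0.3, -1.5, 1.3]
finger_gap: 0.196
```

```bash
python3 rel.py
```

```text
t 13.80 rover x 16.1 y 0.4 mm  z 124.73 mm  F along -1.51 lat -0.12 z 1.33 gap 0.196 torque [-0.16 -0.07 -0.01]
rotvec [-0.0004 -0.0002 -0.0019]
```

>>> play_rows:
  motion:
    - [[0.1,0,0],[0,0,0],-1]
    - [[0,0,0],[0,0,0],-1]

```text
time: 14.0
ee_pos: [0.5395, 0.0984, 0.1239]
tool_rot: [[-0.0, -0.129, 0.992], [0.002, 0.992, 0.129], [-1.0, 0.002, -0.0]]
wrist_force: [-1.0, -0.7, 2.3]
finger_gap: 0.197
```

```bash
python3 rel.py
```

```text
t 14.00 rover x 16.1 y 0.4 mm  z 123.87 mm  F along -0.56 lat 1.08 z 2.30 gap 0.197 torque [-0.18 -0.08 -0.01]
rotvec [-0.0004 -0.0001 -0.0019]
```

>>> play_rows:
  motion:
    - [[0.1,0,0],[0,0,0],-1]
    - [[0,0,0],[0,0,0],-1]

```text
time: 14.2
ee_pos: [0.5395, 0.0984, 0.123]
tool_rot: [[-0.0, -0.129, 0.992], [0.002, 0.992, 0.129], [-1.0, 0.002, -0.0]]
wrist_force: [0.0, 0.3, 2.8]
finger_gap: 0.191
```

```bash
python3 rel.py
```

```text
t 14.20 rover x 16.1 y 0.4 mm  z 123.00 mm  F along 0.29 lat -0.06 z 2.84 gap 0.191 torque [-0.2  -0.    0.03]
rotvec [-0.0004 -0.     -0.0019]
```

>>> play_rows:
  motion:
    - [[0.1,0,0],[0,0,0],-1]
    - [[0,0,0],[0,0,0],-1]

```text
time: 14.4
ee_pos: [0.5395, 0.0984, 0.1222]
tool_rot: [[-0.0, -0.129, 0.992], [0.002, 0.992, 0.129], [-1.0, 0.002, 0.0]]
wrist_force: [-0.2, -1.3, 3.4]
finger_gap: 0.191
```

```bash
python3 rel.py
```

```text
t 14.40 rover x 16.1 y 0.4 mm  z 122.17 mm  F along -1.23 lat 0.38 z 3.40 gap 0.191 torque [-0.22  0.05 -0.03]
rotvec [-0.0004  0.0001 -0.002 ]
```

>>> play_rows:
  motion:
    - [[-0.13,0,0],[0,0,0],-1]
    - [[0,0,0],[0,0,0],-1]

```text
time: 14.6
ee_pos: [0.5395, 0.0984, 0.1236]
tool_rot: [[-0.0, -0.129, 0.992], [0.002, 0.992, 0.129], [-1.0, 0.002, 0.0]]
wrist_force: [0.3, -1.8, 2.0]
finger_gap: 0.194
```

```bash
python3 rel.py
```

```text
t 14.60 rover x 16.1 y 0.4 mm  z 123.56 mm  F along -1.83 lat -0.11 z 1.95 gap 0.194 torque [-0.23 -0.04 -0.01]
rotvec [-0.0004  0.0001 -0.002 ]
```

>>> play_rows:
  motion:
    - [[0,0,0],[0,0,0],-0.4]
    - [[0,0,0],[0,0,0],-0.4]
    - [[0,0,0],[0,0,0],-0.2]
    - [[0,0,0],[0,0,0],0]
    - [[0,0,0],[0,0,0],0.2]
    - [[0,0,0],[0,0,0],0.2]

```text
time: 15.2
ee_pos: [0.538, 0.0992, 0.1223]
tool_rot: [[-0.003, -0.13, 0.992], [0.002, 0.992, 0.13], [-1.0, 0.003, -0.003]]
wrist_force: [0.1, 0.6, 0.4]
finger_gap: 0.601
```

```bash
python3 rel.py;python3 - <<'E'
from h import *
d=grab('wrist','w7')
z=cv2.resize(d['image'][150:330,140:380],None,fx=3.3,fy=3.3,interpolation=cv2.INTER_CUBIC);cv2.imwrite('pics/w7z.png',z[...,::-1])
E
```

```text
t 15.20 rover x 17.1 y 1.8 mm  z 122.29 mm  F along 0.55 lat -0.22 z 0.42 gap 0.601 torque [-0.03  0.01  0.05]
rotvec [ 0.0003 -0.0031 -0.0029]
```

View pics/w7z.png

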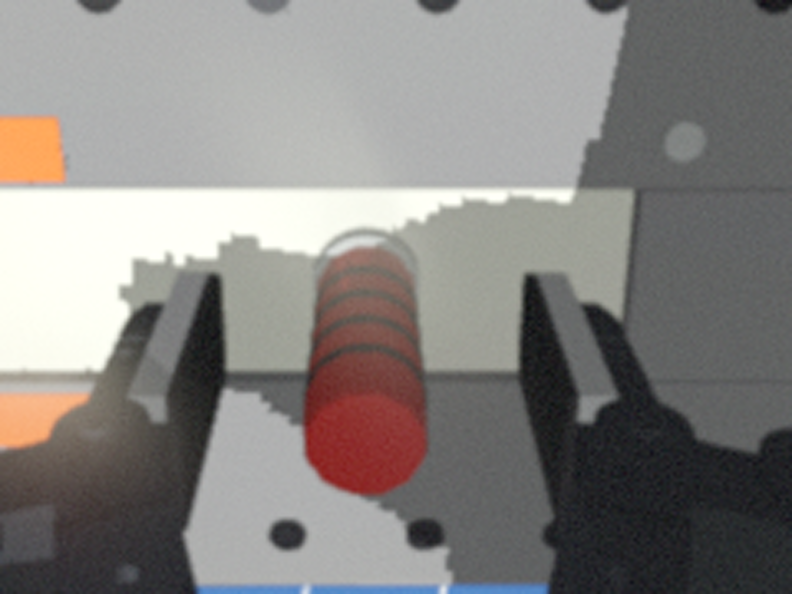

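The pin is free between the open pads, handle top at zoom px (366,443), with the collar on the cover. Retreating straight up.

>>> play_rows:
  motion:
    - [[-0.5,0,0],[0,0,0],0.6]
    - [[-1,0,0],[0,0,0],1]
    - [[-2,0,0],[0,0,0],1]
    - [[-3,0,0],[0,0,0],1]
    - [[-4,0,0],[0,0,0],1]
    - [[-3,0,-3],[0,0,0],1]
    - [[0,0,-3],[0,0,0],1]
    - [[0,0,0],[0,0,0],1]

```text
time: 16.05
ee_pos: [0.4782, 0.0909, 0.2677]
tool_rot: [[0.0, -0.129, 0.992], [0.003, 0.992, 0.129], [-1.0, 0.003, 0.001]]
wrist_force: [-0.2, 0.9, -0.8]
finger_gap: 0.998
```

>>> play_rows:
  motion:
    - [[0,0,0],[0,0,0],1]
    - [[0,0,0],[0,0,0],1]

```text
time: 16.25
ee_pos: [0.4792, 0.0911, 0.2696]
tool_rot: [[0.004, -0.13, 0.992], [0.004, 0.992, 0.13], [-1.0, 0.004, 0.005]]
wrist_force: [0.6, -0.1, -0.7]
finger_gap: 0.998
```

```bash
python3 rel.py;python3 - <<'E'
from h import *
d=grab('wrist','w8');grab('top','top8');s=grab('side','side8')
for n,dd in (('w',d),('s',s),('t',load('top8'))):
    hsv=cv2.cvtColor(dd['image'],cv2.COLOR_RGB2HSV);H,S,V=[hsv[...,i].astype(int) for i in range(3)]
    m=((H<8)|(H>172))&(S>120)&(V>60)
    vv,uu=np.nonzero(m)
    P=np.array([pt(dd,u,v) for u,v in zip(uu,vv)])
    k=np.hypot(P[:,0]-.54,P[:,1]-.099)<.04
    if k.any(): print(n,k.sum(),'zmax',np.sort(P[k,2])[-10:].round(4),P[k].mean(0).round(4))
z=cv2.resize(s['image'][150:230,215:300],None,fx=6,fy=6,interpolation=cv2.INTER_CUBIC);cv2.imwrite('pics/side8z.png',z[...,::-1])
E
```

```text
t 16.25 rover x 16.7 y 61.1 mm  z 269.60 mm  F along -0.18 lat -0.59 z -0.67 gap 0.998 torque [-0.07  0.04  0.05]
rotvec [-0.0001  0.0046 -0.0038]
w 140 zmax [0.1619 0.1619 0.162  0.162  0.162  0.162  0.1621 0.1621 0.1621 0.1622] [0.5384 0.0975 0.1609]
s 44 zmax [0.157  0.1573 0.1576 0.1581 0.1587 0.1596 0.1603 0.1603 0.1612 0.1624] [0.5359 0.0925 0.1454]
```

View pics/w8.png

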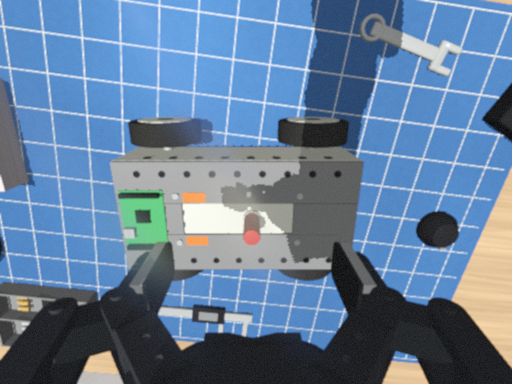

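View pics/side8z.png

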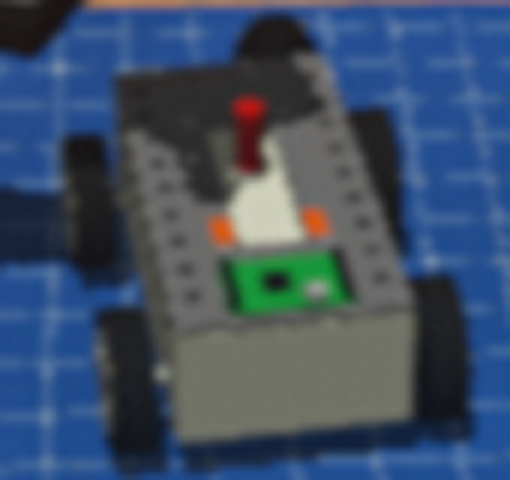

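Run:
```python
from h import *
d=load('w8')
def med(us,vs): return np.median([pt(d,u,v)[2] for u in us for v in vs]).round(4)
print('deck hi',med(range(200,230),range(165,172)),med(range(265,285),range(250,258)),'cover',med(range(190,240),range(210,230)),med(range(265,285),range(210,230)),'handle',med(range(248,255),range(235,241)))
z=cv2.resize(d['image'][180:270,200:310],None,fx=6,fy=6,interpolation=cv2.INTER_CUBIC);cv2.imwrite('pics/w8z.png',z[...,::-1])
# pin axis: top centre vs collar
```

```text
deck hi 0.116 0.1159 cover 0.111 0.111 handle 0.1608
```

View pics/w8z.png

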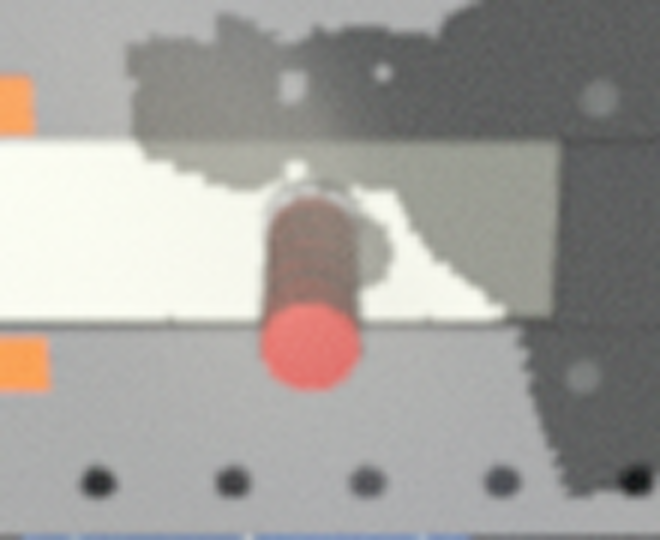

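The handle top reads 49.8 mm above the cover (50 expected) and the cover is back at rest height, so the pin is home. Handing in.

```bash
python3 -c "
from cell import *
print(finish_job())"
```

```text
the job is handed in; nothing more can be done
None
```

The red pin is locked in the rover's socket, and I handed the job in at about 16.4 s.

**What I did:**
- I took the red pin from the left holder and set its nose on the cover midway between the orange marks.
- I slid it along the centre line, pressing the cover down about 2–4 mm, for roughly 60 mm. Between rover x = 8 and 13 mm the upward force fell from about 4.3 to 0.9 N.
- I overshot slightly and felt about 6 N from the socket wall at x = 17.6 mm. I backed off, then pushed the pin upright and fully home at x ≈ 16 mm. I let go and retreated straight up.

**Last checks:**
- **Seating:** the handle top reads 49.8 mm above the cover (50 mm expected), and the pin looks upright with its collar on the cover.
- **Cover:** it is back at rest height. I estimate it was never pressed more than about 4 mm, by TCP height.
- **Gripper:** it is clear of everything.
- **Rest of the bench:** in the wrist view as I lifted out, the blue pin was still in its bore. I moved nothing else. I did not compare final pictures object by object.
- **Disagreements:** the raw wrist depth map read about 1 mm high on both deck and cover, which I allowed for. The force readings carry about 1 N of noise.

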